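Open the child-latched glue locker

TASK

I need the glue out of the small locker, but its door is held by a child-safety latch. Reach down through the gap in the roof just behind the door, press the sprung latch hook down to free the door, then swing the door wide open, about square to the locker or further, and leave it standing so. Do not shove the stapler, the tape roll or the screwdriver on the roof.

Things in the scene. Friction and masses are not known exactly. Their poses are not given: they have to be found in the camera images.
- locker: grey steel locker fixed to the table, 120 deep (x), 190 wide (y), 150 mm high. Origin: centre of its underside; x points from door to back, y to its left seen from the robot. The 8 mm roof has a cut-out just behind the door, 46 mm deep (x -60 to -14 mm), 64 mm wide (y -67 to -3 mm), closed in front only by the shut door; the latch is reached through it from above.
- door_hinge (a point): point on the door's upright hinge line at roof height: x -62, y +92, z 150 mm in the locker's frame (left front corner).
- latch_pad (a point): centre of the top of the latch hook's white ribbed press pad, mid cut-out, 12 mm below the roof's top while the door is shut. Pad 28 (locker x) by 30 mm (y), its centre 27 mm behind the door's inner face, 127 mm from the hinge along the door. The hook is carried by the door and moves with it; unpressed, its x points away from the door's inner face, z up.
- latch (a joint): latch hook, rad: 0 = sprung up (barb behind a strike under the roof; door has about 2 mm of play), 0.40 = stop. From 0.20 (pad centre 5.5 mm down; 0.40 is 10.5 mm) the barb passes under the strike. Pressing takes about 4 N at first, 7 N at 0.20, 10 N at the stop; springs up when let go. Keep it pressed until the door has come about 25 mm at the hook; then it is free.
- door (a joint): door, rad: 0 = shut, 1.57 = square to the locker, stop at 1.75. Clear pane in aluminium frame, 184 wide, 148 high, 12 mm thick, top level with the roof; upright hinge at its left edge, the right edge swings out towards the robot. Light friction: stays where left. A finger in the cut-out can push its inner face open. A 20 mm knob stands outside near the free edge at half height.
- door_edge (a point): upper corner of the door's inner face at its free (right) edge, at roof height.
- stapler_mid (a point): middle of the blue stapler, 34 x 136 x 50 mm, standing loose on the table to the right of the locker.
- roll_mid (a point): middle of the brown tape roll, 100 mm across, 48 mm high, lying loose on the table to the left of the locker.
- driver_mid (a point): middle of the blue screwdriver, 132 mm long, 13 mm thick, lying loose along the rear of the locker's roof.

How it is judged (in metres and radians):
On the way:
1. the latch hook is pressed down clear of the strike while the door is still nearly shut (value of joint latch above 0.16 rad and value of joint door below 0.12 rad), for 0.05 s.
At the end, for the whole second after the job is handed in: The door stands open at 1.2 rad (69 degrees) or more, at rest (under 0.05 rad/s), and the latch hook has sprung up again (under 0.06 rad) (value of joint door above 1.2 rad and velocity of joint door between -0.05 and 0.05 rad/s and value of joint latch below 0.06 rad); the robot touches nothing.
It fails at once if the stapler, the tape roll or the screwdriver is moved by more than 30 mm (distance of any of stapler_mid, roll_mid, driver_mid from where it was at the start of the episode above 0.03 m).
It also fails if it takes over 32 s, if anything falls off the work surface, if the arm or the gripper's body presses on something with over 40 N, if the wrist force passes 120 N, or if a joint passes its speed limit or range.

ROBOT

A 7-joint arm with a two-finger parallel gripper is mounted at the origin on a cart in front of the work surface, level with it; the furniture and walls round the work are solid. World frame = base frame: x ahead of the robot, y to its left, z up, the work surface at z = 0. Lengths are in mm, angles in rad, forces in N, time in s.
With the tool pointing down it reaches from about 400 to 875 mm from the base axis. Payload 4.4 kg.
Tool frame: the origin (TCP) lies at the very end of the fingers, on their centre line; the grasp point (between the pads) lies 19 mm behind it; z points along the fingers, x is the direction in which the jaws open and shut, and the axes are right-handed (so a half turn about z gives the same grasp; the last joint's range is limited). The gripper opens to 85 mm and grips with 20 to 120 N. Pads are 22 mm wide; open, the fingers measure 114 mm over their backs; the gripper's body (76 mm by 85 mm) begins 54 mm behind the grasp point. The pads swing forward as they close: fully open they stand 13 mm farther back than shut.
Start: joints at [-1.196, 0.628, 0.038, 1.517, -0.027, 0.996, -0.02], TCP at [277.309, 587.893, 191.713] pointing down, gripper open.
Joint ranges: [-3.06, 3.06], [-0.37, 2.12], [-1.25, 1.32], [0.18, 2.47], [-1.1, 4.24], [0.23, 1.98], [-2.94, 2.94]. Speed limits (rad/s): [2.57, 2.57, 3.14, 3.14, 3.14, 3.14, 3.14].

INTERFACE

Orientations are given as [roll, pitch, yaw] about the fixed x, y, z axes, in that order (R = Rz(yaw) Ry(pitch) Rx(roll)).
In Python, from cell import ctrl gives the robot as it stands.
- The arm moves only by the shell command python3 -m creep 'ROWS'. ROWS is text: rows parted by semicolons, each of 7 numbers parted by spaces: the shift along the tool's x, y, z in units of 40 mm (1.0 is 40 mm), then the turn, a rotation vector about the tool's x, y, z in degrees, then the closure, from 0 (fully open) to 1 (shut). In form: x y z rx ry rz grip; .... A call has 1 to 10 rows; each row is the pose to reach, as a shift and turn from the pose commanded when the call began, along the tool's axes at that moment; what a row does not reach only later rows make up. A row lasts 1/12 s, in which the tool goes at most 41.7 mm and 7.16 degrees, less where a joint would pass 70% of its speed; a pose out of reach is approached as far as the arm can. A call with a gripper value outside its range is refused whole. The fingers move at their own pace and stop on an object; the grip force is fixed at half the most. Time passes only in rows, so rows that repeat a pose let the fingers close. It gives the time, the measured TCP pose, the force and the opening at its end, in the units of the state.
- ctrl.read_state(): the state, without advancing time (a new reading comes with each control period).
- ctrl.get_image(name): name is "scene" or "top" or "wrist"; returns a dict with "img" (480x640x3 uint8, red, green, blue), "vfov" (degrees; the focal length in pixels is half the picture's height over the tangent of half this angle, whatever the lens; pixels are square), "cx", "cy" (the principal point, pixels), "T" (4x4, takes a point from camera to world coordinates); the wrist camera has in their place "tool_from_camera" (4x4, takes a point from camera to tool coordinates, whose origin is the TCP and whose axes are the tool frame's). Camera axes: x right, y up, looking along -z (the intrinsics and any distortion apply to the point x, -y, -z); pixel columns grow to the right and rows downward; lengths in mm; the calibration is good to about 2 mm. The wrist camera is an equidistant fisheye: a pixel r from the principal point sees the ray r / f radians off the axis. A picture is of the moment at which its call begins: read the wrist's pose just before it. There is no depth.
- ctrl.finish_job(): hands the job in, once; it reports no verdict.
Trained networks look in the newest picture that a camera, given by its name, has taken for a name from the list of things; names that differ only in an ending like _2 or _b are one class to them, and where a whole thing is asked for, a point or a joint stands for the part that bears it (a point fixed in the world has none). Each returns a list of dicts, best first, with "score" (0 to 1); they miss things now and then, are a little off and sometimes report something else, mostly with a low value. They report only what shows in the picture. A call takes as long as a camera call.
- ctrl.boxes_of(camera, thing): "rect" ([left, top, right, bottom] in pixels, round what is visible of it).
- ctrl.cut_out(camera, thing): "pixels" (480x640 bool, what is visible of it) and "rect" ([left, top, right, bottom] in pixels, round what is visible of it).
The state is a dict: "clock": time; "qpos": joint angles; "qd": joint speeds; "tau": joint torques, N m; "eef_pos": TCP position; "tool_rot": TCP orientation; "force": force on the tool from outside, world axes, zero at the start; "torque": the same for the moment, N m; "width": finger opening in mm.
Only numpy, scipy, OpenCV 4.12 (cv2) and the standard library are available. Lean on these libraries where they do the work, as an engineer would, in place of code of your own. Each camera call takes 0.05 s, during which the arm holds its last target.

## Working session

There is one attempt and no reset: what is moved stays moved. The work goes in short steps, Python scripts to look and compute and a shell command to move; the robot and the scene stay as the last step left them, time stands still between calls to the robot, and variables do not carry over. Pictures are saved under pics/ and viewed, and the job is handed in when it is done.

```bash
ls; mkdir -p pics; python3 - <<'E'
from cell import ctrl
import cv2
s=ctrl.read_state()
print({k:(v if not hasattr(v,'tolist') else v.tolist()) for k,v in s.items()})
for n in ("scene","top","wrist"):
    d=ctrl.get_image(n)
    cv2.imwrite(f"pics/{n}0.png",d["img"][:,:,::-1])
    print(n,{k:(v.tolist() if hasattr(v,'tolist') else v) for k,v in d.items() if k!="img"})
E
```

```text
pics
{'clock': 0.0, 'qpos': [-1.1957833818669987, 0.629324426359057, 0.038451783670294545, 1.5183794784388776, -0.027038910791760195, 0.9962829456597168, -0.019994851550198676], 'qd': [-0.0016824725708542406, 9.373245982124506e-05, 0.0006076543100981158, 0.00015604898439779797, -0.0021276804829234034, 0.0009037002822014362, -0.0001999593358542262], 'tau': [0.00023033598154142965, -56.33967876434326, 1.2263930216431618, -19.344246983528137, 0.011014473857358098, 0.01055452215950936, -3.920449671568349e-06], 'eef_pos': [277.00926848161765, 587.2463623035449, 190.79971299372727], 'tool_rot': [-3.141589614884367, 0.0018763403858099714, 1.129959145689167], 'force': [1.1414953619186476, 0.7022432873689228, -0.13752968318329975], 'torque': [0.01839051677553033, -0.0027873547710691093, -0.04422218643395848], 'width': 85.56331501924025}
scene {'vfov': 53.87481589953814, 'cx': 324.0116463297735, 'cy': 232.64856480583498, 'T': [[0.474483357845522, 0.6112092428760206, -0.6334736020944834, 32.786709350927616], [-0.8801680271168416, 0.34007270720103233, -0.33114165829476594, -172.09959200847098], 
[... 163 characters left out ...]
 'cy': 240.21726673948473, 'T': [[0.021833857455148348, 0.9839300832134655, -0.1772142037653038, 461.368756079863], [-0.9995487783376836, 0.017826184649339744, -0.02417574951251116, 123.49104136000804], [-0.02062819411078697, 0.1776620907464223, 0.9838753270203179, 942.8785601826237], [0.0, 0.0, 0.0, 1.0]]}
wrist {'vfov': 65.70646984690485, 'cx': 325.28487437550535, 'cy': 241.30902793375625, 'tool_from_camera': [[0.999998664819755, 0.0014913454637681092, 0.0006680175249864886, 0.5711535277027613], [0.0016147408368535382, -0.9645765275304663, -0.26379824705501104, -66.76552997771621], [0.0002509397054853341, 0.26379897351198034, -0.9645776477833647, -182.3232360214696], [0.0, 0.0, 0.0, 1.0]]}
```

View pics/scene0.png

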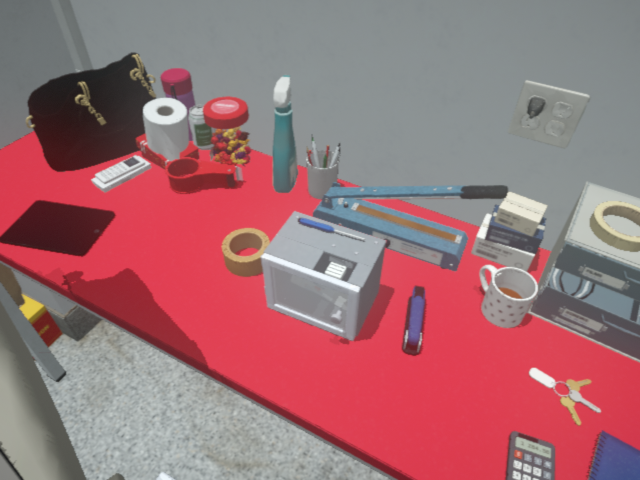

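View pics/top0.png

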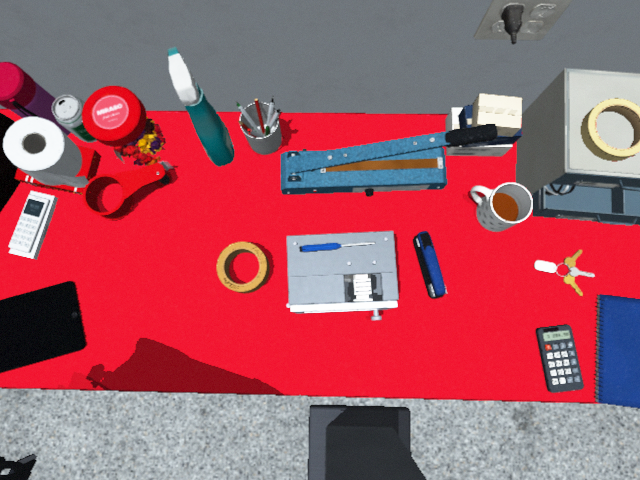

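```bash
cat > h.py <<'E'
import numpy as np, cv2
def ray(d,u,v):
    f=240/np.tan(np.radians(d["vfov"])/2)
    c=np.array([(u-d["cx"])/f,-(v-d["cy"])/f,-1.0]); T=np.array(d["T"])
    return T[:3,3],T[:3,:3]@c
def atz(d,u,v,z):
    o,r=ray(d,u,v); return o+r*(z-o[2])/r[2]
def tri(ds,uvs):
    A=np.zeros((3,3));b=np.zeros(3)
    for d,(u,v) in zip(ds,uvs):
        o,r=ray(d,u,v); r=r/np.linalg.norm(r); P=np.eye(3)-np.outer(r,r);A+=P;b+=P@o
    return np.linalg.solve(A,b)
def proj(d,p):
    f=240/np.tan(np.radians(d["vfov"])/2); T=np.array(d["T"])
    c=T[:3,:3].T@(np.array(p)-T[:3,3]); return np.array([d["cx"]+f*c[0]/-c[2], d["cy"]-f*c[1]/-c[2]])
E
python3 - <<'E'
from cell import ctrl
for n in ("scene","top"):
    for t in ("locker","latch_pad","latch","door","stapler_mid","roll_mid","driver_mid"):
        r=ctrl.cut_out(n,t)
        for x in r[:2]:
            p=x["pixels"].nonzero(); print(n,t,round(x["score"],2),[round(float(q)) for q in x["rect"]],round(p[1].mean(),1),round(p[0].mean(),1),len(p[0]))
E
```

```text
scene locker 0.55 [264, 211, 388, 340] 323.3 274.7 10862
scene latch_pad 0.67 [327, 262, 345, 280] 336.8 270.3 256
scene latch_pad 0.5 [262, 255, 362, 338] 312.4 294.8 5314
scene latch 0.6 [328, 263, 346, 280] 336.3 270.3 283
scene door 0.59 [262, 253, 363, 340] 312.6 294.8 5323
scene stapler_mid 0.86 [400, 284, 425, 357] 414.4 321.9 1228
scene roll_mid 0.96 [221, 226, 274, 278] 244.7 251.0 1689
scene driver_mid 0.58 [301, 218, 333, 230] 319.0 225.2 120
top locker 0.65 [286, 228, 400, 320] 343.1 273.9 8153
top locker 0.34 [412, 232, 445, 300] 429.4 264.9 1342
top latch 0.62 [354, 275, 373, 297] 361.9 286.5 365
top latch 0.62 [413, 231, 443, 298] 429.4 264.8 1169
top door 0.7 [289, 275, 398, 322] 351.7 301.9 1459
top stapler_mid 0.64 [413, 232, 447, 300] 429.5 265.0 1237
top roll_mid 0.79 [217, 242, 268, 292] 242.3 267.0 1382
top driver_mid 0.89 [301, 242, 375, 253] 330.2 246.4 330
```

The locker is at about (335,270) in the scene view, with the shut door facing the robot. In the top view its roof spans (287..398, 232..310), the white pad is at about (362,286) and the knob at (376,315). Next I'll zoom in to pick the corners.

```bash
python3 - <<'E'
import cv2,numpy as np
for n,(x0,y0,w,h) in {"top":(275,222,133,100),"scene":(255,205,140,140)}.items():
    im=cv2.imread(f"pics/{n}0.png")[y0:y0+h,x0:x0+w]
    k=6 if n=="top" else 4
    im=cv2.resize(im,None,fx=k,fy=k,interpolation=cv2.INTER_CUBIC)
    for i in range(0,w,10):
        cv2.line(im,(i*k,0),(i*k,4 if i%20 else 10),(0,255,0),1)
        if i%20==0: cv2.putText(im,str(x0+i),(i*k,20),0,.4,(0,255,0),1)
    for i in range(0,h,10):
        cv2.line(im,(0,i*k),(6,i*k),(0,255,0),1)
        if i%20==0: cv2.putText(im,str(y0+i),(8,i*k+4),0,.4,(0,255,0),1)
    cv2.imwrite(f"pics/{n}0z.png",im)
E
```

```text
(no output)
```

View pics/top0z.png

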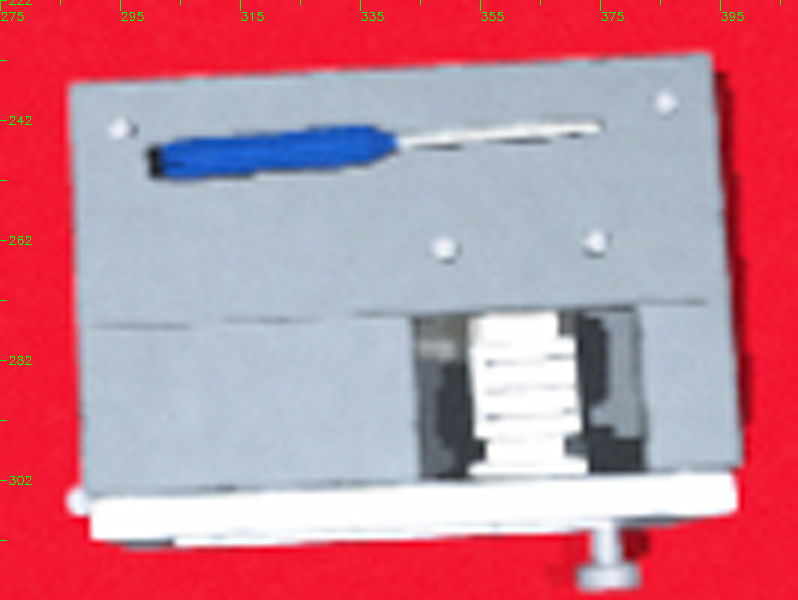

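View pics/scene0z.png

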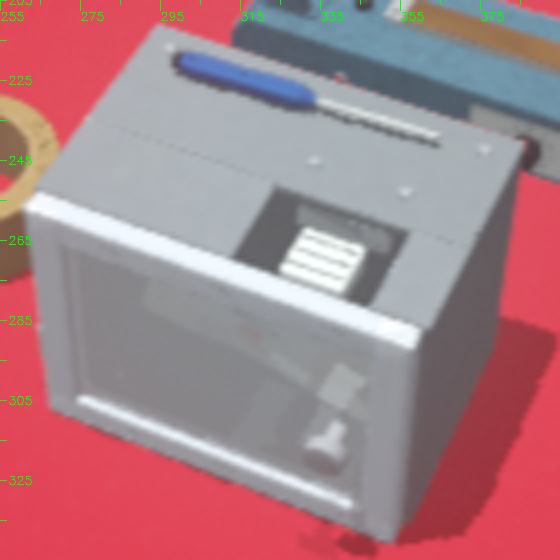

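```bash
python3 - <<'E'
from cell import ctrl
import numpy as np
from scipy.optimize import least_squares
from h import *
t=ctrl.get_image("top");s=ctrl.get_image("scene")
L={"bl":(60,95,150),"br":(60,-95,150),"fr":(-60,-95,150),"fl":(-60,95,150)}
T={"bl":(286.7,236),"br":(393.7,231),"fr":(398.7,299.8),"fl":(288.8,304.2)}
S={"bl":(295,212),"br":(385.5,240),"fr":(363.8,286),"fl":(263.8,253)}
for k in L: print(k,atz(t,*T[k],150).round(1),atz(s,*S[k],150).round(1),tri((t,s),(T[k],S[k])).round(1))
def W(p,q):
    c,sn=np.cos(p[2]),np.sin(p[2]); return np.array([p[0]+c*q[0]-sn*q[1],p[1]+sn*q[0]+c*q[1],q[2]])
f=lambda p,w=3:np.concatenate([proj(d,W(p,L[k]))-M[k] for i,(d,M) in enumerate(((t,T),(s,S))) if w>>i&1 for k in L])
for w in (1,2,3):
    r=least_squares(lambda p:f(p,w),[600,80,0]);p=r.x
    print(w,p.round(3),np.abs(r.fun).max().round(2))
for n,q in {"hinge":(-62,92,150),"pad":(-62+27,92-127,138),"edge":(-62,-92,150)}.items(): print(n,W(p,q).round(1),proj(t,W(p,q)).round(1),proj(s,W(p,q)).round(1))
print(tri((t,s),((361.9,286.5),(336.3,270.3))).round(1), atz(t,429.4,265,25).round(1),atz(t,242.3,267,40).round(1))
E
```

```text
bl [610.8 196.8 150. ] [609.9 193.8 150. ] [611.9 196.2 147.3]
br [623.1   8.3 150. ] [624.6  10.2 150. ] [622.3   9.1 152.7]
fr [502.9   0.7 150. ] [ 5.074e+02 -5.000e-01  1.500e+02] [ 5.036e+02 -1.000e-01  1.536e+02]
fl [491.5 189.2 150. ] [489.7 186.3 150. ] [492.  188.9 146.5]
1 [5.57095e+02 9.87630e+01 6.30000e-02] 0.37
2 [5.58263e+02 9.78480e+01 8.10000e-02] 1.48
3 [5.57595e+02 9.82770e+01 7.00000e-02] 1.31
hinge [489.3 185.7 150. ] [290.8 305.5] [263.9 253.3]
pad [525.1  60.9 138. ] [363.  286.7] [335.7 270.2]
edge [502.2   2.2 150. ] [397.9 300.2] [361.  287.6]
[526.2  61.7 136. ] [580.2 -80.7  25. ] [567.1 293.4  40. ]
```

Both views agree with the given geometry to within 1–2 px: the locker is at (557, 98.5) with yaw about 0.065, and the pad is near (525, 61, 138). Next is the approach.

```bash
cat >> h.py <<'E'
P=np.array([557.3,98.5,0.066])
def W(q,p=P):
    c,sn=np.cos(p[2]),np.sin(p[2]); return np.array([p[0]+c*q[0]-sn*q[1],p[1]+sn*q[0]+c*q[1],q[2]])
def Lc(w,p=P):
    c,sn=np.cos(p[2]),np.sin(p[2]); d=np.array(w)-[p[0],p[1],0]; return np.array([c*d[0]+sn*d[1],-sn*d[0]+c*d[1],d[2]])
from scipy.spatial.transform import Rotation as R
def plan(st,q,yaw):
    "shift in units and rotvec deg to reach local point q with tool down at yaw"
    R0=R.from_euler('xyz',st["tool_rot"]); w=W(q)
    print("world",w.round(1),"shift",(R0.inv().apply(w-st["eef_pos"])/40).round(3),"rot",np.degrees((R0.inv()*R.from_euler('xyz',[np.pi,0,yaw])).as_rotvec()).round(1))
def show(st):
    print("t",round(st["clock"],2),"eef",np.round(st["eef_pos"],1),"local",Lc(st["eef_pos"]).round(1),"rot",np.round(st["tool_rot"],3),"F",np.round(st["force"],1),"w",round(st["width"],1),"q",np.round(st["qpos"],2))
E
python3 - <<'E'
from cell import ctrl
from h import *
s=ctrl.read_state(); show(s); plan(s,(-44,-35,195),np.pi/2+0.066)
E
```

```text
t 0.95 eef [277.3 587.9 191.7] local [-247.1  506.8  191.7] rot [-3.142  0.     1.13 ] F [-0.5 -0.9 -0.3] w 85.3 q [-1.2   0.63  0.04  1.52 -0.03  1.   -0.02]
world [515.7  60.7 195. ] shift [-9.377 11.013 -0.082] rot [ -0.   0. -29.]
```

```bash
python3 -m creep '-0.6 0.7 -0.2 0 0 -2 1; -1.2 1.4 -0.4 0 0 -5 1; -1.8 2.1 -0.4 0 0 -8 1; -2.4 2.8 -0.4 0 0 -11 1; -3.0 3.5 -0.4 0 0 -14 1; -3.6 4.2 -0.4 0 0 -17 1; -4.2 4.9 -0.4 0 0 -20 1; -4.8 5.6 -0.4 0 0 -23 1; -5.4 6.3 -0.4 0 0 -26 1; -6.0 7.0 -0.4 0 0 -29 1'
python3 - <<'E'
from cell import ctrl
from h import *
s=ctrl.read_state(); show(s); plan(s,(-44,-35,195),np.pi/2+0.066)
E
```

```text
clock: 1.78
eef_pos: [428.7, 249.7, 208.0]
tool_rot: [3.141, -0.0, 1.639]
force: [0.6, -0.7, 0.5]
width: -0.2
t 1.78 eef [428.7 249.7 208. ] local [-118.3  159.4  208. ] rot [ 3.141 -0.     1.639] F [ 0.6 -0.7  0.5] w -0.2 q [-0.53  0.39 -0.07  1.92  0.04  0.84  1.01]
world [515.7  60.7 195. ] shift [-4.863  1.848  0.324] rot [ 0.  -0.   0.1]
```

```bash
python3 -m creep '-0.7 0.3 0 0 0 0 1; -1.4 0.6 0 0 0 0 1; -2.1 0.9 0 0 0 0 1; -2.8 1.1 0 0 0 0 1; -3.5 1.4 0 0 0 0 1; -4.2 1.7 0 0 0 0 1; -4.86 1.85 0 0 0 0 1; -4.86 1.85 0.3 0 0 0 1; -4.86 1.85 0.3 0 0 0 1'
python3 - <<'E'
from cell import ctrl
from h import *
s=ctrl.read_state(); show(s); plan(s,(-44,-35,150),np.pi/2+0.066)
for n in("wrist","scene","top"):
    d=ctrl.get_image(n); im=d["img"][:,:,::-1]
    if n=="scene": im=cv2.resize(im[200:350,250:410],None,fx=4,fy=4)
    if n=="top": im=cv2.resize(im[222:342,265:425],None,fx=4,fy=4)
    cv2.imwrite(f"pics/{n}1.png",im)
E
```

```text
clock: 2.53
eef_pos: [514.1, 59.8, 194.5]
tool_rot: [-3.139, 0.001, 1.632]
force: [-1.3, 0.6, -0.6]
width: 0.0
t 2.53 eef [514.1  59.8 194.5] local [-45.7 -35.7 194.5] rot [-3.139e+00  1.000e-03  1.632e+00] F [-1.3  0.6 -0.6] w 0.0 q [-0.15  0.44 -0.04  1.88  0.02  0.83  1.44]
world [515.7  60.7 150. ] shift [0.019 0.044 1.111] rot [-0.1  0.  -0.3]
```

View pics/wrist1.png

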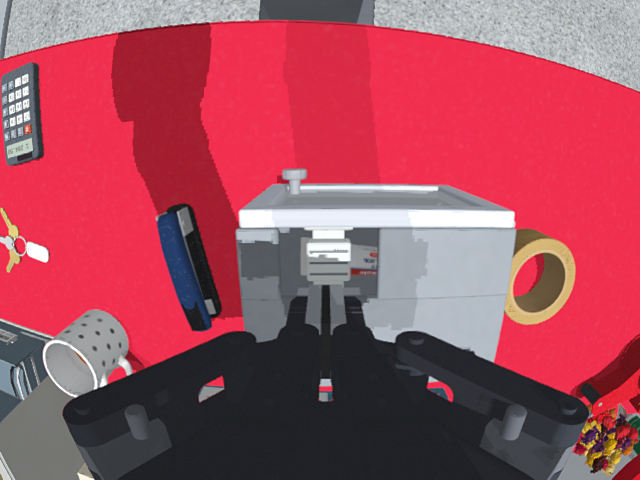

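View pics/scene1.png

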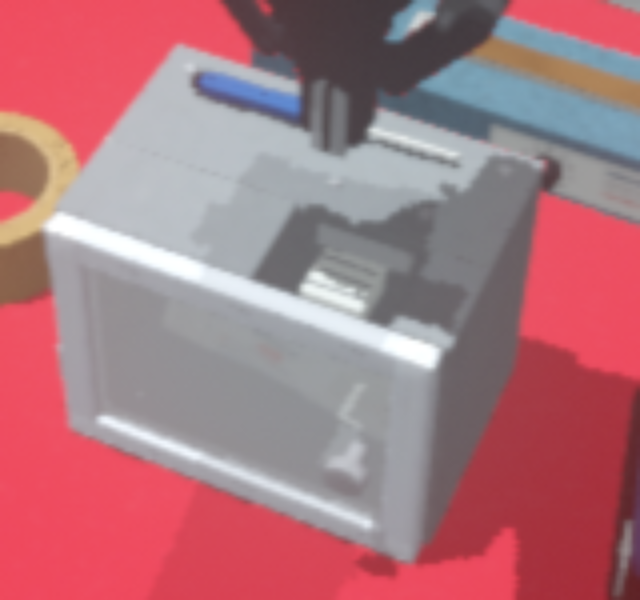

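In the wrist view the cut-out is centred at about (328,262) with the pad at (327,262). The closed fingertips are above its rear, at about (326,300). I'll check this with the fisheye model.

```bash
python3 - <<'E'
from cell import ctrl
from h import *
s=ctrl.read_state();show(s); d=ctrl.get_image("wrist")
R0=R.from_euler('xyz',s["tool_rot"]).as_matrix()
C=np.array(d["tool_from_camera"]); f=240/np.tan(np.radians(d["vfov"])/2)
def pw(w):
    t=R0.T@(np.array(w)-s["eef_pos"]); c=C[:3,:3].T@(t-C[:3,3]); x,y,z=c[0],-c[1],-c[2]
    rr=np.hypot(x,y);th=np.arctan2(rr,z); return np.array([d["cx"]+f*th*x/rr,d["cy"]+f*th*y/rr]).round(1)
for n,q in dict(pad=(-35,-35,138),c1=(-60,-67,150),c2=(-60,-3,150),c3=(-14,-67,150),c4=(-14,-3,150),edge=(-62,-92,150),hinge=(-62,92,150),fr=(-74,-92,150)).items(): print(n,pw(W(q)))
for r in ctrl.cut_out("wrist","latch_pad")[:2]:
    p=r["pixels"].nonzero();print(r["score"],r["rect"],p[1].mean(),p[0].mean())
im=cv2.resize(d["img"][170:320,220:420,::-1],None,fx=4,fy=4,interpolation=cv2.INTER_CUBIC); cv2.imwrite("pics/w1z.png",im)
E
```

```text
t 2.68 eef [514.4  63.4 195.9] local [-45.1 -32.2 195.9] rot [-3.141e+00 -1.000e-03  1.638e+00] F [0.3 0.3 0.7] w -0.2 q [-0.15  0.44 -0.04  1.88  0.02  0.83  1.44]
pad [320.5 256.9]
c1 [269.7 225. ]
c2 [370.8 224.8]
c3 [272.7 292.1]
c4 [368.3 292.1]
edge [231.4 222.2]
hinge [506.4 223.1]
fr [230.4 203.7]
0.58 [303.0, 225.6, 346.2, 284.8] 322.6503923278117 256.35832606800346
```

View pics/w1z.png

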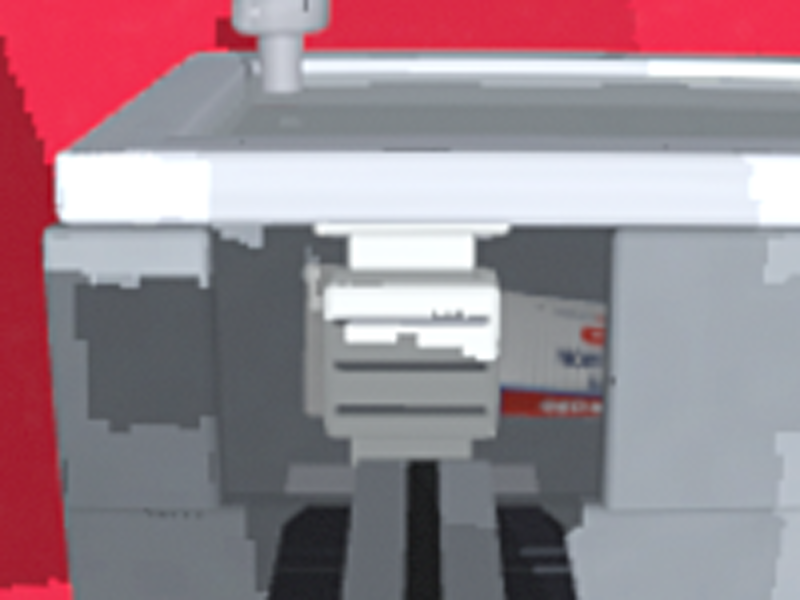

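The model matches the picture to about 2 px (1.5 mm), so the fingers are clear of the door and over the pad. Now I lower into the cut-out and press.

```bash
python3 -m creep '0 0.05 0.4 0 0 0 1; 0 0.05 0.8 0 0 0 1; 0 0.05 1.1 0 0 0 1; 0 0.05 1.25 0 0 0 1; 0 0.05 1.35 0 0 0 1; 0 0.05 1.45 0 0 0 1; 0 0.05 1.45 0 0 0 1'
python3 -c "
from cell import ctrl
from h import *
show(ctrl.read_state())"
```

```text
clock: 3.37
eef_pos: [516.6, 62.7, 137.6]
tool_rot: [-3.141, -0.0, 1.637]
force: [0.4, -0.5, -0.4]
width: 0.4
t 3.37 eef [516.6  62.7 137.6] local [-43.  -33.1 137.6] rot [-3.141 -0.     1.637] F [ 0.4 -0.5 -0.4] w 0.4 q [-0.15  0.52 -0.04  1.93  0.03  0.69  1.43]
```

```bash
python3 -m creep '0 0 0.05 0 0 0 1; 0 0 0.1 0 0 0 1; 0 0 0.1 0 0 0 1'; python3 -m creep '0 0 0.05 0 0 0 1; 0 0 0.1 0 0 0 1; 0 0 0.1 0 0 0 1'
```

```text
clock: 3.62
eef_pos: [516.7, 62.3, 133.7]
tool_rot: [3.141, -0.0, 1.636]
force: [-0.0, -0.5, -0.1]
width: -0.3
clock: 3.87
eef_pos: [516.4, 62.3, 129.4]
tool_rot: [-3.141, 0.0, 1.636]
force: [0.6, -0.6, 0.2]
width: 0.0
```

```bash
python3 -m creep '0 0 0.03 0 0 0 1; 0 0 0.03 0 0 0 1'
```

```text
clock: 4.03
eef_pos: [516.5, 62.3, 128.3]
tool_rot: [-3.141, 0.0, 1.636]
force: [0.2, -0.2, 0.0]
width: 0.0
```

The force is still zero, so I'm looking before pressing further.

```bash
python3 - <<'E'
from cell import ctrl
from h import *
d=ctrl.get_image("wrist"); cv2.imwrite("pics/w2z.png",cv2.resize(d["img"][170:320,220:420,::-1],None,fx=4,fy=4,interpolation=cv2.INTER_CUBIC))
d=ctrl.get_image("scene"); cv2.imwrite("pics/s2z.png",cv2.resize(d["img"][200:350,250:410,::-1],None,fx=4,fy=4,interpolation=cv2.INTER_CUBIC))
E
```

```text
(no output)
```

View pics/w2z.png

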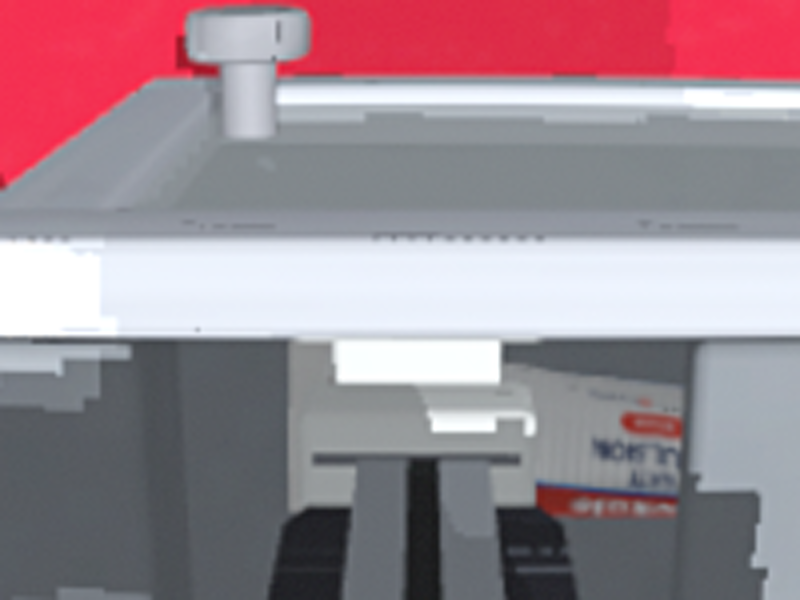

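View pics/s2z.png

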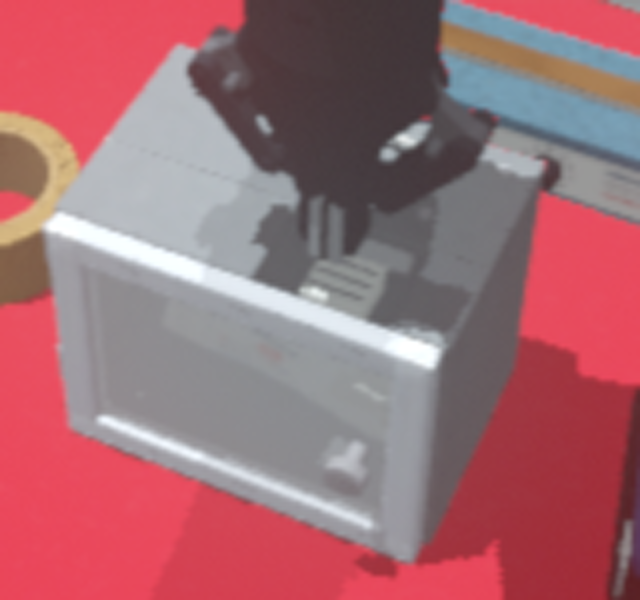

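```bash
python3 - <<'E'
from cell import ctrl
from h import *
s=ctrl.read_state();show(s)
d=ctrl.get_image("scene");t=ctrl.get_image("top")
z=lambda p:((proj(d,p)-[250,200])*4).round(0)
e=np.array(s["eef_pos"]); print("tcp",z(e), "19 up",z(e+[0,0,19]))
for n,q in dict(pad=(-35,-35,138),p1=(-49,-50,138),p2=(-49,-20,138),p3=(-21,-50,138),p4=(-21,-20,138),c1=(-60,-67,150),c2=(-60,-3,150),c3=(-14,-67,150),c4=(-14,-3,150)).items(): print(n,z(W(q)))
cv2.imwrite("pics/t3z.png",cv2.resize(t["img"][222:342,265:425,::-1],None,fx=5,fy=5,interpolation=cv2.INTER_CUBIC))
cv2.imwrite("pics/s3z.png",cv2.resize(d["img"][240:290,310:370,::-1],None,fx=12,fy=12,interpolation=cv2.INTER_CUBIC))
E
```

```text
t 4.13 eef [516.7  62.3 128.5] local [-42.9 -33.4 128.5] rot [-3.142 -0.     1.636] F [-0.8  0.1  0.7] w 0.1 q [-0.15  0.53 -0.04  1.94  0.03  0.67  1.43]
tcp [330. 307.] 19 up [331. 278.]
pad [342. 281.]
p1 [361. 315.]
p2 [297. 292.]
p3 [386. 270.]
p4 [323. 249.]
c1 [389. 328.]
c2 [251. 279.]
c3 [429. 254.]
c4 [295. 208.]
```

View pics/s3z.png

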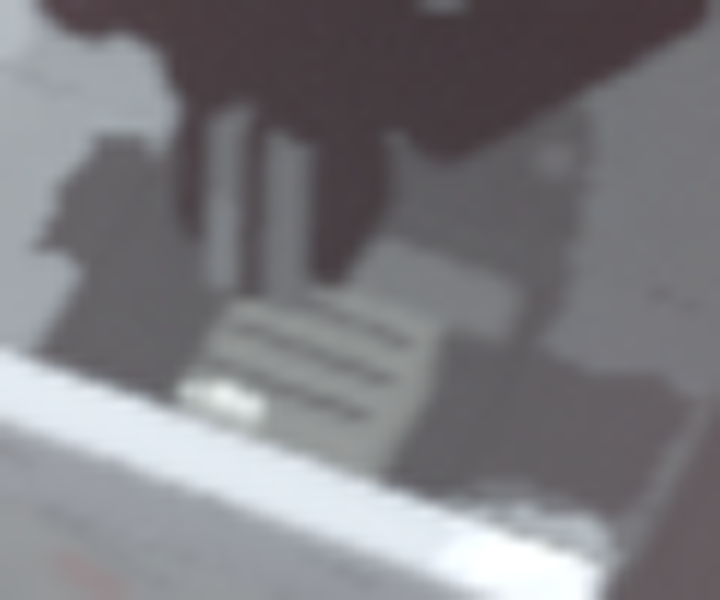

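View pics/t3z.png

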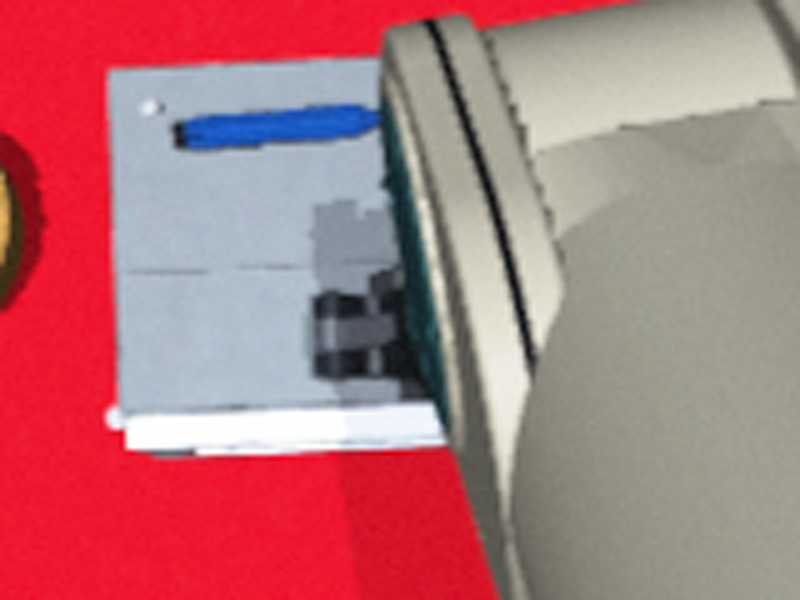

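```bash
python3 - <<'E'
from cell import ctrl
from h import *
s=ctrl.read_state()
d=ctrl.get_image("wrist")
C=np.array(d["tool_from_camera"]); f=240/np.tan(np.radians(d["vfov"])/2)
def pt(t):
    c=C[:3,:3].T@(np.array(t)-C[:3,3]); x,y,z=c[0],-c[1],-c[2]
    rr=np.hypot(x,y);th=np.arctan2(rr,z); return np.array([d["cx"]+f*th*x/rr,d["cy"]+f*th*y/rr]).round(1)
for z in (0,-10,-20,-30,-40): print(z,pt((0,-11,z)),pt((0,11,z)),"zoom",((pt((0,-11,z))-[220,170])*4).round(0))
E
```

```text
0 [324.5 251.9] [324.6 291.5] zoom [418. 328.]
-10 [324.5 257.9] [324.6 299.2] zoom [418. 352.]
-20 [324.5 264.6] [324.6 307.7] zoom [418. 378.]
-30 [324.4 272. ] [324.5 317. ] zoom [418. 408.]
-40 [324.4 280.3] [324.5 327.4] zoom [418. 441.]
```

The fisheye model puts the TCP's front edge at about row 252, but the visible fingertips end at about row 285. In the scene view they also end above the pad, so they haven't reached it yet. I'll creep down while watching the force.

```bash
for i in 1; do python3 -m creep '0 0 0.05 0 0 0 1; 0 0 0.1 0 0 0 1; 0 0 0.1 0 0 0 1'; done; python3 -m creep '0 0 0.05 0 0 0 1; 0 0 0.1 0 0 0 1; 0 0 0.1 0 0 0 1'
```

```text
clock: 4.53
eef_pos: [516.3, 62.3, 124.1]
tool_rot: [-3.141, 0.0, 1.636]
force: [0.7, 0.0, 0.0]
width: 0.0
clock: 4.78
eef_pos: [516.3, 62.3, 120.0]
tool_rot: [-3.141, 0.0, 1.636]
force: [0.6, 0.3, 0.2]
width: -0.1
```

```bash
python3 - <<'E'
from cell import ctrl
from h import *
d=ctrl.get_image("scene")
a=cv2.resize(d["img"][235:290,300:370,::-1],None,fx=10,fy=10,interpolation=cv2.INTER_CUBIC)
cv2.imwrite("pics/s4z.png",a)
d=ctrl.get_image("wrist"); cv2.imwrite("pics/w4z.png",cv2.resize(d["img"][170:320,220:420,::-1],None,fx=4,fy=4,interpolation=cv2.INTER_CUBIC))
E
```

```text
(no output)
```

View pics/s4z.png

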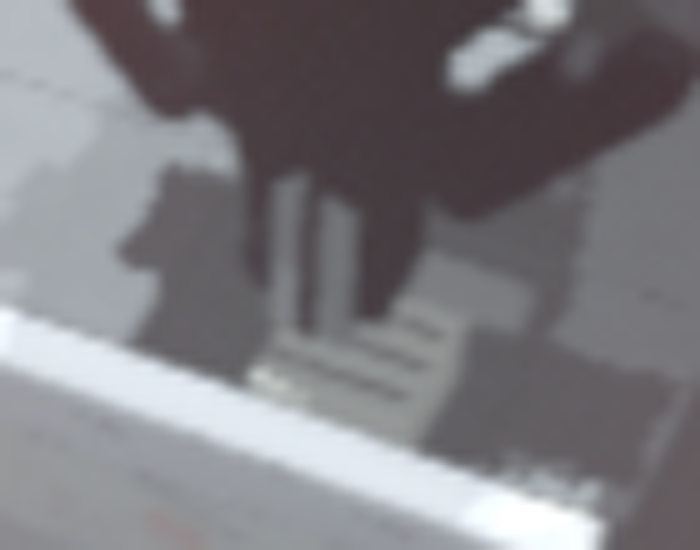

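View pics/w4z.png

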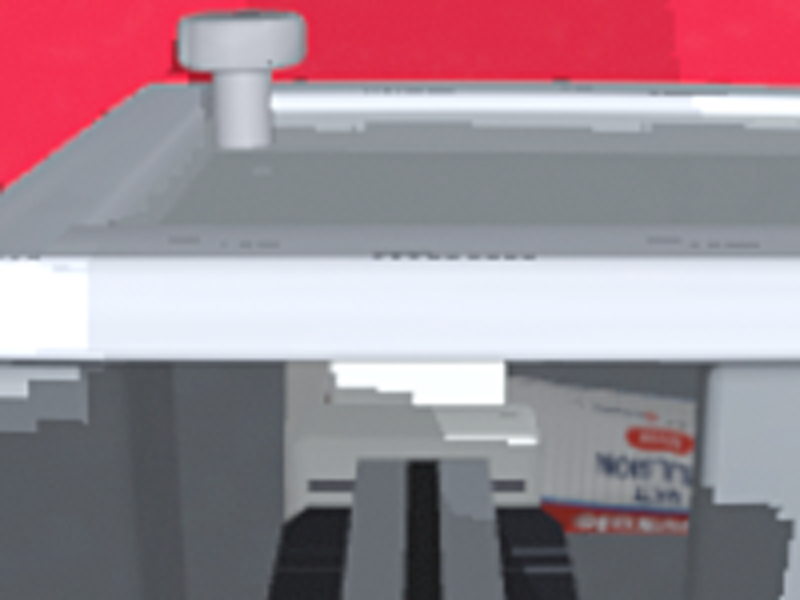

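The fingertips now cover the rear of the pad in the scene view and still sit above it. I'll keep creeping down.

```bash
python3 -m creep '0 0 0.05 0 0 0 1; 0 0 0.1 0 0 0 1; 0 0 0.15 0 0 0 1; 0 0 0.15 0 0 0 1'
```

```text
clock: 5.22
eef_pos: [516.3, 62.3, 114.0]
tool_rot: [-3.141, 0.0, 1.636]
force: [-0.6, 0.1, 0.7]
width: -0.0
```

```bash
python3 -m creep '0 0 0.05 0 0 0 1; 0 0 0.1 0 0 0 1; 0 0 0.1 0 0 0 1'
```

```text
clock: 5.47
eef_pos: [516.4, 62.3, 110.1]
tool_rot: [-3.141, 0.0, 1.636]
force: [0.0, 0.7, -0.4]
width: 0.0
```

```bash
python3 - <<'E'
from cell import ctrl
from h import *
s=ctrl.read_state();show(s);print(s["torque"],s["tau"])
d=ctrl.get_image("scene")
a=cv2.resize(d["img"][235:290,300:370,::-1],None,fx=10,fy=10,interpolation=cv2.INTER_CUBIC)
cv2.imwrite("pics/s5z.png",a)
d=ctrl.get_image("wrist"); cv2.imwrite("pics/w5.png",d["img"][:,:,::-1])
E
```

```text
t 5.47 eef [516.4  62.3 110.1] local [-43.2 -33.4 110.1] rot [-3.141  0.     1.636] F [ 0.   0.7 -0.4] w 0.0 q [-0.15  0.56 -0.03  1.96  0.03  0.62  1.43]
[ 0.01463373  0.01409825 -0.00377408] [-1.06614807e-03 -4.69712591e+01  2.50008032e-01 -1.35827386e+01
  1.05344449e-02 -6.42177626e-02 -2.20805960e-03]
```

View pics/s5z.png

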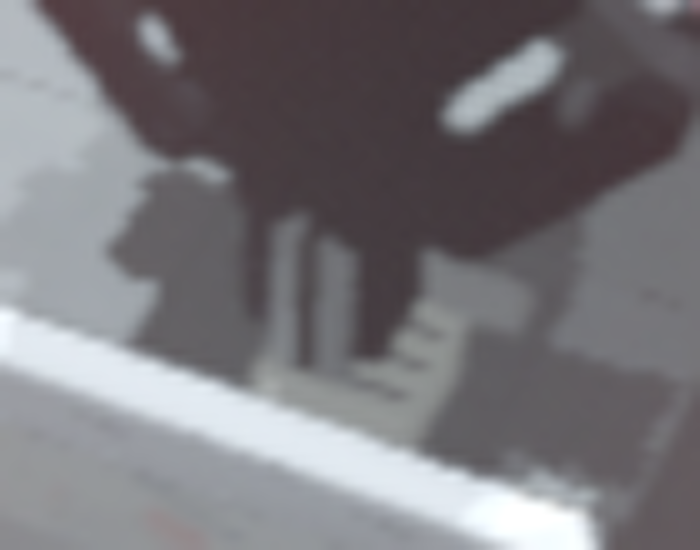

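View pics/w5.png

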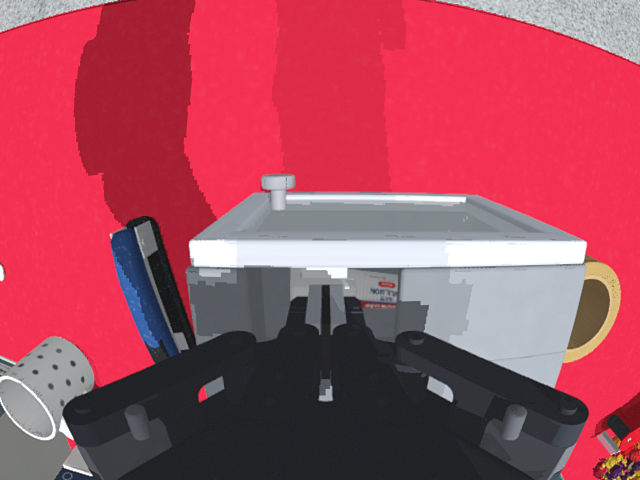

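The fingertips end at about (333,272) in the scene view. Contact with the pad is due at about 273–277, which is 2–11 mm lower.

```bash
python3 -m creep '0 0 0.05 0 0 0 1; 0 0 0.1 0 0 0 1; 0 0 0.1 0 0 0 1'
```

```text
clock: 5.82
eef_pos: [516.4, 62.3, 106.1]
tool_rot: [-3.141, 0.0, 1.636]
force: [0.2, -0.1, -0.6]
width: -0.3
```

```bash
python3 -m creep '0 0 0.05 0 0 0 1; 0 0 0.1 0 0 0 1; 0 0 0.1 0 0 0 1'
```

```text
clock: 6.07
eef_pos: [516.4, 62.3, 102.1]
tool_rot: [-3.141, 0.0, 1.636]
force: [-0.1, 0.6, 0.9]
width: -0.1
```

```bash
python3 -m creep '0 0 0.05 0 0 0 1; 0 0 0.1 0 0 0 1; 0 0 0.1 0 0 0 1'
```

```text
clock: 6.32
eef_pos: [516.9, 62.4, 98.5]
tool_rot: [3.141, -0.0, 1.636]
force: [0.3, 0.4, 2.1]
width: -0.0
```

```bash
python3 - <<'E'
from cell import ctrl
from h import *
s=ctrl.read_state();show(s)
d=ctrl.get_image("scene")
a=cv2.resize(d["img"][235:290,300:370,::-1],None,fx=10,fy=10,interpolation=cv2.INTER_CUBIC)
cv2.imwrite("pics/s6z.png",a)
d=ctrl.get_image("wrist"); cv2.imwrite("pics/w6z.png",cv2.resize(d["img"][200:350,220:420,::-1],None,fx=4,fy=4,interpolation=cv2.INTER_CUBIC))
E
```

```text
t 6.32 eef [516.9  62.4  98.5] local [-42.7 -33.4  98.5] rot [ 3.141 -0.     1.636] F [0.3 0.4 2.1] w -0.0 q [-0.15  0.58 -0.03  1.97  0.03  0.6   1.43]
```

View pics/s6z.png

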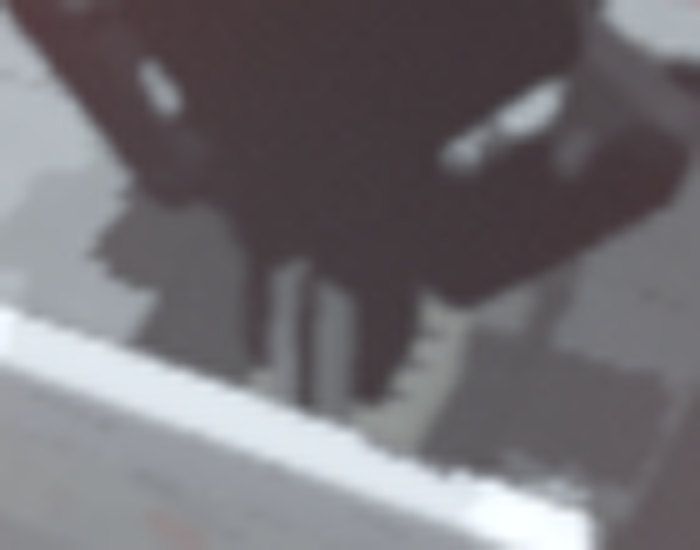

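View pics/w6z.png

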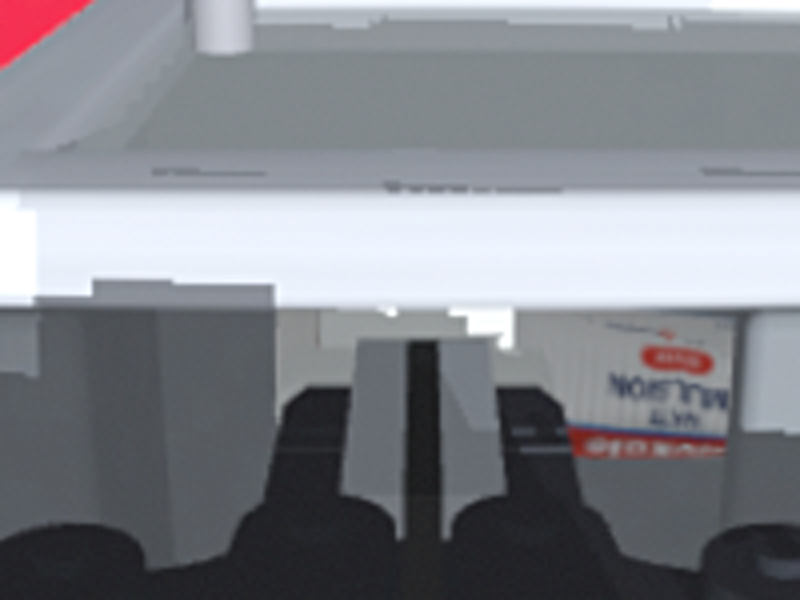

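A first contact shows: Fz is 2 N at TCP z = 98.5, so the fingers really end about 39 mm short of the stated TCP. The fingers stand on the pad, just behind the door. I'll press on.

```bash
python3 -m creep '0 0 0.05 0 0 0 1; 0 0 0.1 0 0 0 1; 0 0 0.1 0 0 0 1'
```

```text
clock: 6.67
eef_pos: [517.7, 62.5, 95.5]
tool_rot: [3.139, -0.0, 1.636]
force: [-1.4, -0.8, 12.3]
width: -0.1
```

```bash
python3 -m creep '0 0 0.05 0 0 0 1; 0 0 0.08 0 0 0 1; 0 0 0.08 0 0 0 1'
```

```text
clock: 6.92
eef_pos: [517.9, 62.5, 93.0]
tool_rot: [3.139, -0.0, 1.636]
force: [-2.4, -0.6, 15.7]
width: 0.4
```

```bash
python3 - <<'E'
from cell import ctrl
from h import *
s=ctrl.read_state();show(s);print(s["torque"])
d=ctrl.get_image("scene")
a=cv2.resize(d["img"][215:345,250:410,::-1],None,fx=5,fy=5,interpolation=cv2.INTER_CUBIC)[:600]
cv2.imwrite("pics/s7z.png",a)
d=ctrl.get_image("wrist"); cv2.imwrite("pics/w7z.png",cv2.resize(d["img"][200:350,220:420,::-1],None,fx=4,fy=4,interpolation=cv2.INTER_CUBIC))
E
```

```text
t 6.92 eef [517.9  62.5  93. ] local [-41.7 -33.4  93. ] rot [ 3.139 -0.     1.636] F [-2.4 -0.6 15.7] w 0.4 q [-0.15  0.59 -0.03  1.97  0.03  0.58  1.43]
[-0.08031029  0.52284332  0.05240443]
```

View pics/s7z.png

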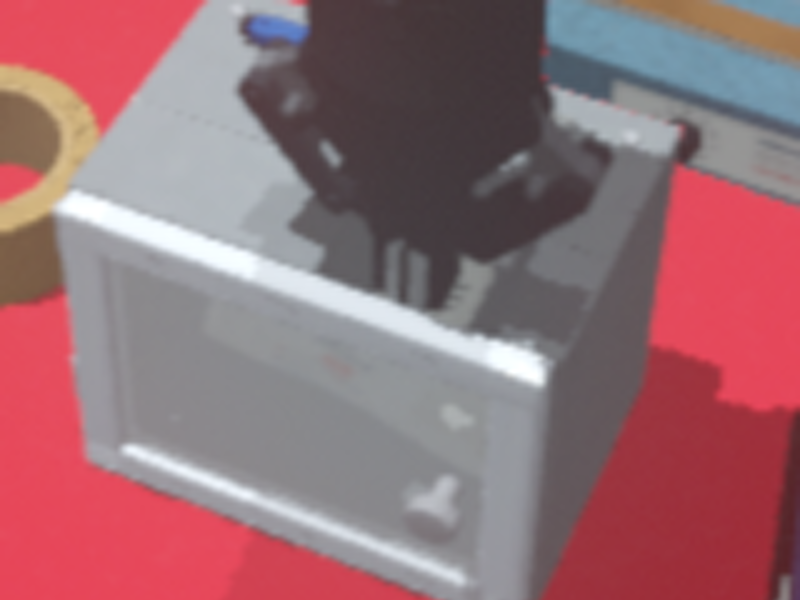

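View pics/w7z.png

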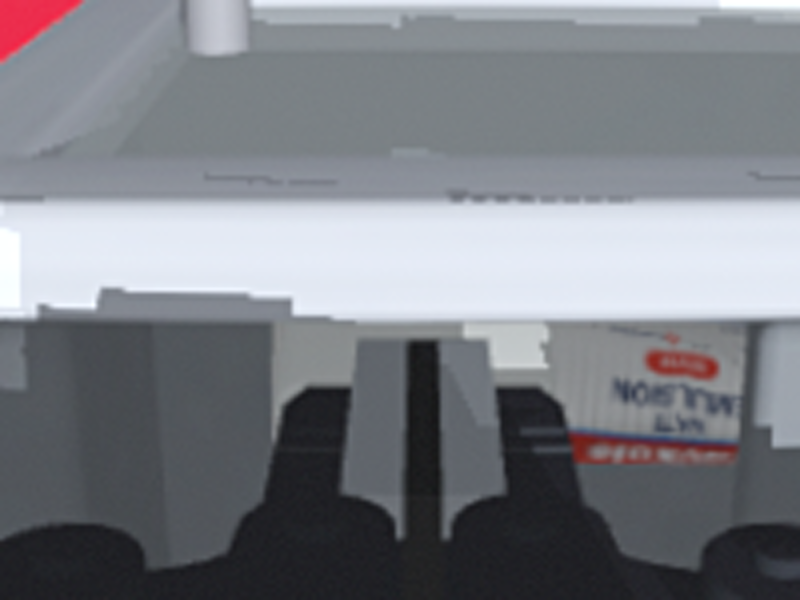

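The fingers rest on the pad right behind the door. Force and travel (15.7 N, about 6 mm) fit a lever of about 17 mm and a hook angle of about 0.37 rad, which is enough. I'll hold it down and draw the door open.

```bash
python3 -m creep '0 -0.07 -0.01 0 0 0 1; 0 -0.14 -0.02 0 0 0 1; 0 -0.2 -0.02 0 0 0 1; 0 -0.25 -0.02 0 0 0 1; 0 -0.3 -0.02 0 0 0 1; 0 -0.3 -0.02 0 0 0 1'
```

```text
clock: 7.52
eef_pos: [507.3, 61.0, 94.1]
tool_rot: [3.136, 0.0, 1.635]
force: [0.4, -2.1, 14.2]
width: 0.1
```

```bash
python3 - <<'E'
from cell import ctrl
from h import *
s=ctrl.read_state();show(s)
d=ctrl.get_image("scene")
cv2.imwrite("pics/s8z.png",cv2.resize(d["img"][215:345,250:410,::-1],None,fx=5,fy=5,interpolation=cv2.INTER_CUBIC)[:600])
d=ctrl.get_image("wrist"); cv2.imwrite("pics/w8.png",d["img"][:,:,::-1])
E
```

```text
t 7.52 eef [507.3  61.   94.1] local [-52.4 -34.1  94.1] rot [3.136 0.    1.635] F [ 0.4 -2.1 14.2] w 0.1 q [-0.15  0.57 -0.03  2.    0.03  0.56  1.43]
```

View pics/s8z.png

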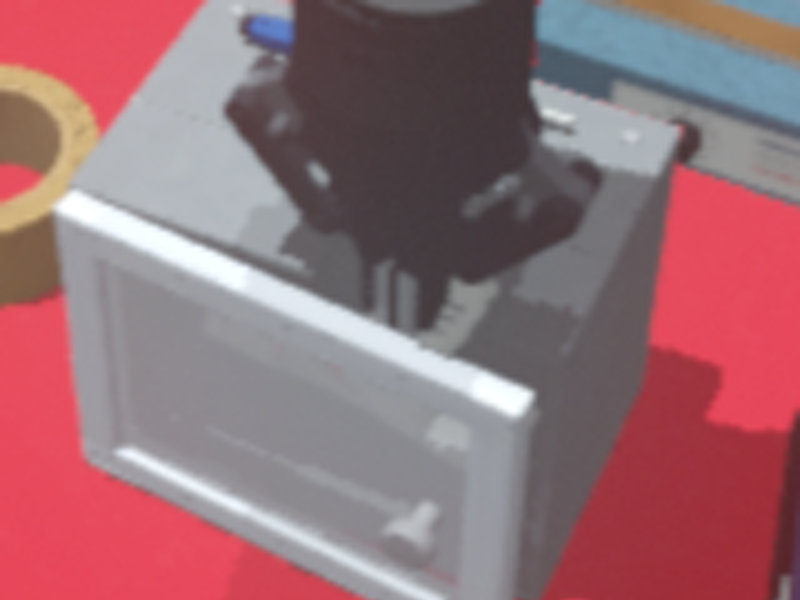

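View pics/w8.png

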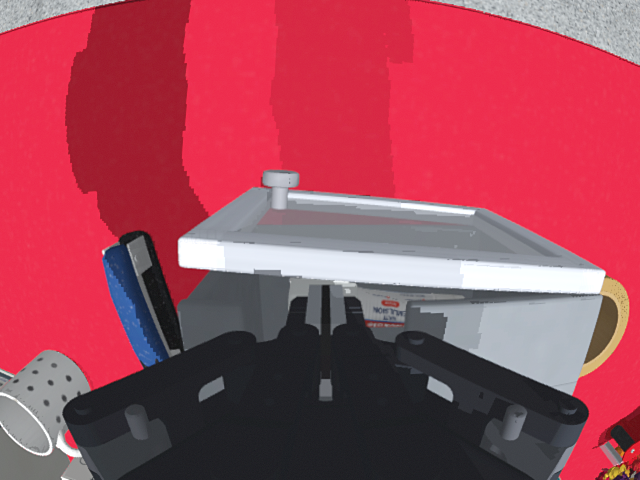

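The door is swinging with the fingers. Its free edge has come out by about 10 mm and the hook is still held down. I'll continue.

```bash
python3 -m creep '0 -0.15 0 0 0 0 1; 0 -0.3 0 0 0 0 1; 0 -0.45 0 0 0 0 1; 0 -0.6 0 0 0 0 1; 0 -0.75 0 0 0 0 1; 0 -0.9 0 0 0 0 1; 0 -1.0 0 0 0 0 1; 0 -1.0 0 0 0 0 1'
```

```text
clock: 8.28
eef_pos: [467.8, 61.9, 94.2]
tool_rot: [3.134, -0.003, 1.638]
force: [0.6, 6.3, 13.5]
width: -0.2
```

```bash
python3 - <<'E'
from cell import ctrl
from h import *
s=ctrl.read_state();show(s)
d=ctrl.get_image("scene")
cv2.imwrite("pics/s9z.png",cv2.resize(d["img"][215:365,230:410,::-1],None,fx=4,fy=4,interpolation=cv2.INTER_CUBIC)[:600])
d=ctrl.get_image("wrist"); cv2.imwrite("pics/w9.png",d["img"][:,:,::-1])
E
```

```text
t 8.28 eef [467.8  61.9  94.2] local [-91.8 -30.6  94.2] rot [ 3.134e+00 -3.000e-03  1.638e+00] F [ 0.6  6.3 13.5] w -0.2 q [-0.16  0.53 -0.03  2.11  0.03  0.5   1.42]
```

View pics/s9z.png

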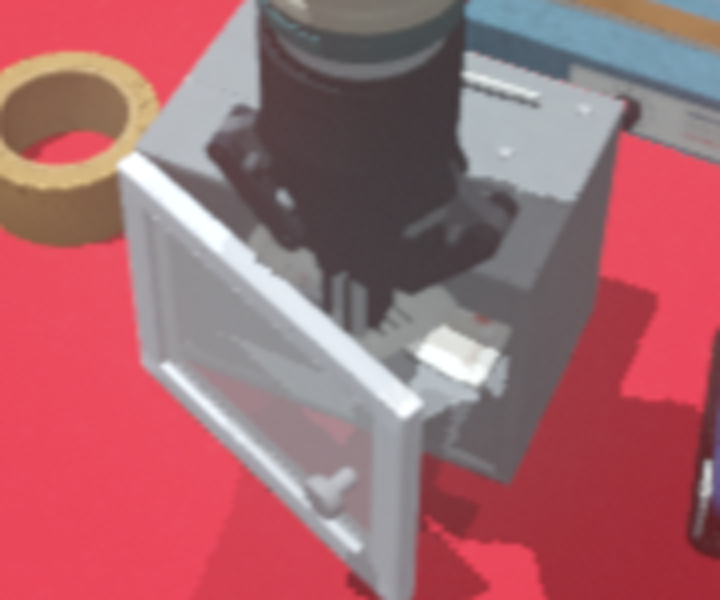

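View pics/w9.png

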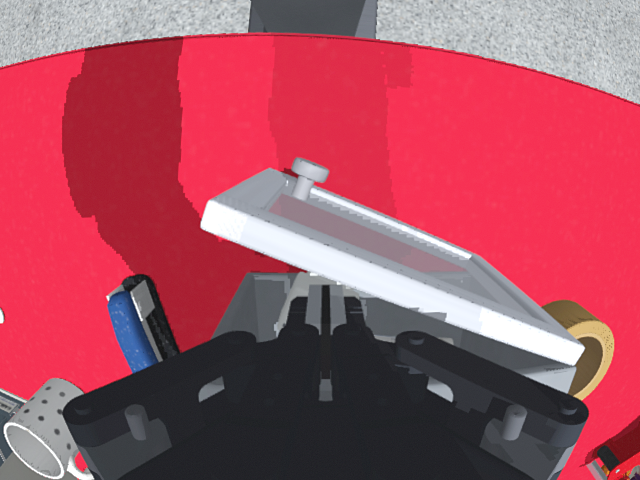

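The door is at about 0.38 rad and the hook is past the strike. At this angle the roof still blocks the space hinge-side of the hook. I'll follow the arc to about 0.8 rad with the tool turning along, then let the hook up.

```bash
python3 -m creep '0.03 -0.12 0 0 0 2 1; 0.07 -0.24 0 0 0 4 1; 0.11 -0.36 0 0 0 7 1; 0.15 -0.48 0 0 0 10 1; 0.2 -0.6 0 0 0 13 1; 0.27 -0.74 0 0 0 16 1; 0.35 -0.88 0 0 0 19 1; 0.44 -1.02 0 0 0 22 1; 0.53 -1.15 0 0 0 25 1; 0.53 -1.15 0 0 0 25 1'
```

```text
clock: 9.22
eef_pos: [421.9, 80.7, 94.1]
tool_rot: [3.134, -0.008, 1.2]
force: [2.7, 5.5, 14.9]
width: -0.0
```

```bash
python3 - <<'E'
from cell import ctrl
from h import *
s=ctrl.read_state();show(s)
d=ctrl.get_image("scene")
cv2.imwrite("pics/s10z.png",cv2.resize(d["img"][215:365,210:390,::-1],None,fx=4,fy=4,interpolation=cv2.INTER_CUBIC)[:600])
d=ctrl.get_image("wrist"); cv2.imwrite("pics/w10.png",d["img"][:,:,::-1])
E
```

```text
t 9.22 eef [421.9  80.7  94.1] local [-136.3   -8.8   94.1] rot [ 3.134 -0.008  1.2  ] F [ 2.7  5.5 14.9] w -0.0 q [-0.32  0.49  0.09  2.22 -0.11  0.43  1.06]
```

View pics/s10z.png

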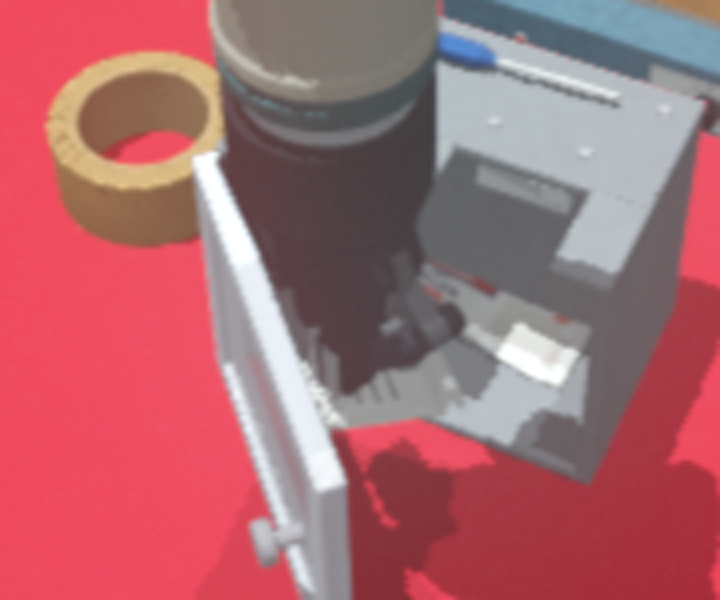

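View pics/w10.png

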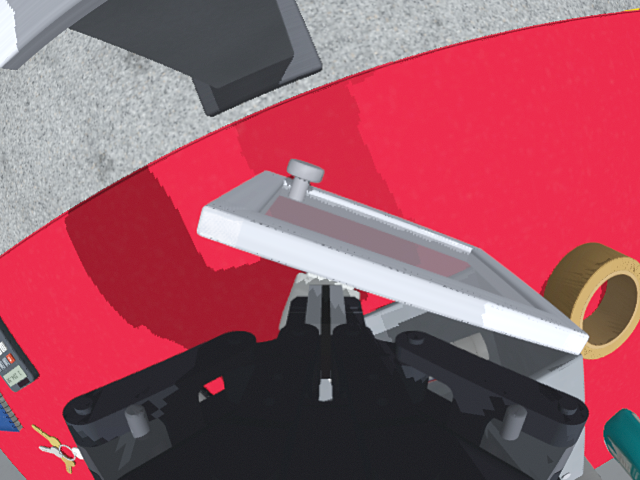

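The door is at about 0.85 rad. Now I raise the fingers off the hook, shift hinge-ward past it, and lower again against the bare inner face.

```bash
python3 -m creep '0 0 -0.15 0 0 0 1; 0 0.05 -0.35 0 0 0 1; 0.1 0.12 -0.5 0 0 0 1; 0.4 0.3 -0.5 0 0 0 1; 0.7 0.45 -0.5 0 0 0 1; 1.0 0.6 -0.5 0 0 0 1; 1.15 0.65 -0.5 0 0 0 1; 1.15 0.65 -0.5 0 0 0 1'
```

```text
clock: 9.98
eef_pos: [459.5, 111.9, 112.0]
tool_rot: [3.141, -0.001, 1.201]
force: [0.1, 0.5, 0.6]
width: 0.4
```

```bash
python3 - <<'E'
from cell import ctrl
from h import *
s=ctrl.read_state();show(s)
d=ctrl.get_image("scene")
cv2.imwrite("pics/s11z.png",cv2.resize(d["img"][215:365,210:390,::-1],None,fx=4,fy=4,interpolation=cv2.INTER_CUBIC)[:600])
d=ctrl.get_image("wrist"); cv2.imwrite("pics/w11.png",d["img"][:,:,::-1])
E
```

```text
t 9.98 eef [459.5 111.9 112. ] local [-96.7  19.9 112. ] rot [ 3.141e+00 -1.000e-03  1.201e+00] F [0.1 0.5 0.6] w 0.4 q [-0.38  0.51  0.11  2.08 -0.1   0.56  1.01]
```

View pics/s11z.png

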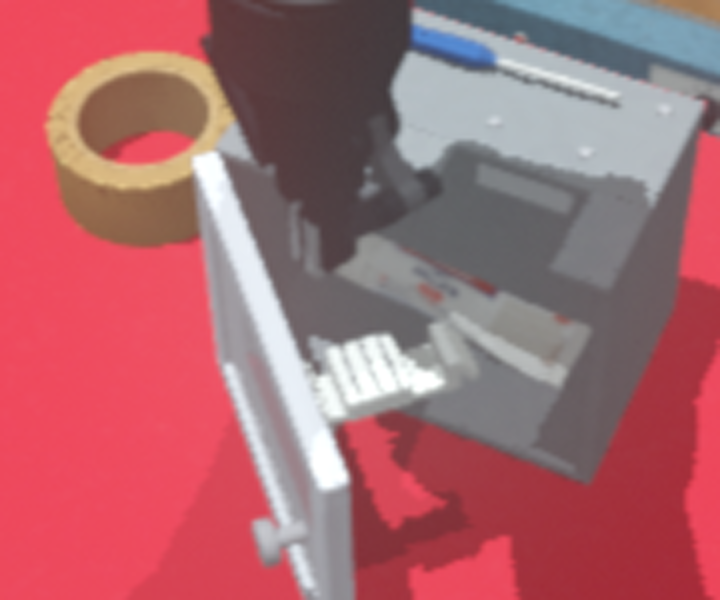

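View pics/w11.png

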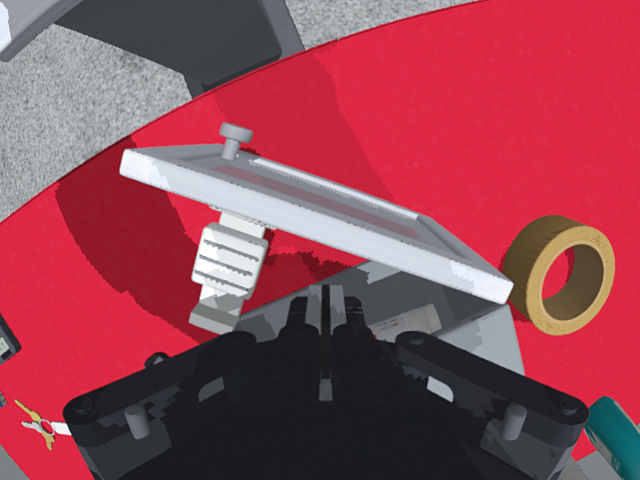

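The hook has sprung up and the fingers stand free beside it, about 20 mm off the inner face. Now I lower and push along the arc.

```bash
python3 -m creep '0 0 0.2 0 0 0 1; 0 0 0.42 0 0 0 1; 0.04 -0.2 0.42 0 0 2 1; 0.08 -0.38 0.42 0 0 5 1; 0.16 -0.6 0.42 0 0 9 1; 0.24 -0.8 0.42 0 0 13 1; 0.33 -1.02 0.42 0 0 18 1; 0.45 -1.18 0.42 0 0 22 1; 0.57 -1.33 0.42 0 0 26 1; 0.57 -1.33 0.42 0 0 26 1'
```

```text
clock: 10.92
eef_pos: [415.7, 151.6, 94.5]
tool_rot: [-3.141, 0.002, 0.746]
force: [-0.3, 0.4, -0.4]
width: -0.5
```

```bash
python3 - <<'E'
from cell import ctrl
from h import *
s=ctrl.read_state();show(s)
d=ctrl.get_image("scene")
cv2.imwrite("pics/s12z.png",cv2.resize(d["img"][215:365,200:380,::-1],None,fx=4,fy=4,interpolation=cv2.INTER_CUBIC)[:600])
d=ctrl.get_image("wrist"); cv2.imwrite("pics/w12.png",d["img"][:,:,::-1])
E
```

```text
t 10.92 eef [415.7 151.6  94.5] local [-137.7   62.3   94.5] rot [-3.141e+00  2.000e-03  7.460e-01] F [-0.3  0.4 -0.4] w -0.5 q [-0.59  0.52  0.25  2.18 -0.26  0.48  0.61]
```

View pics/s12z.png

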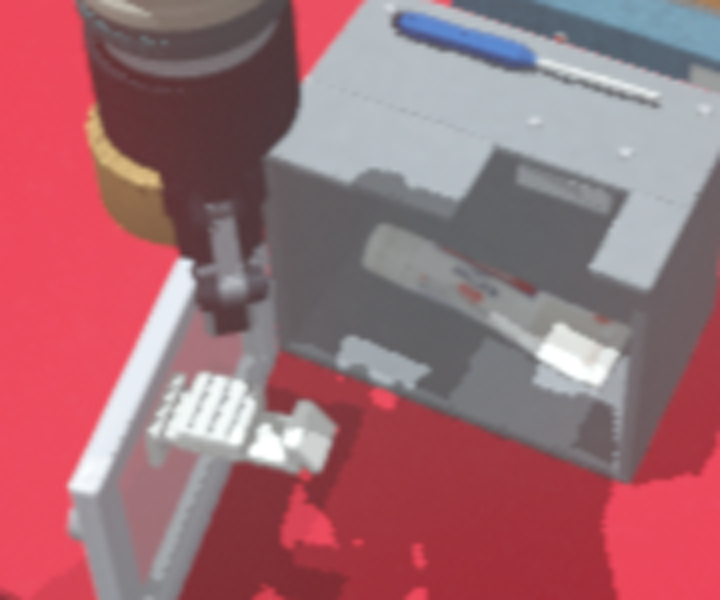

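View pics/w12.png

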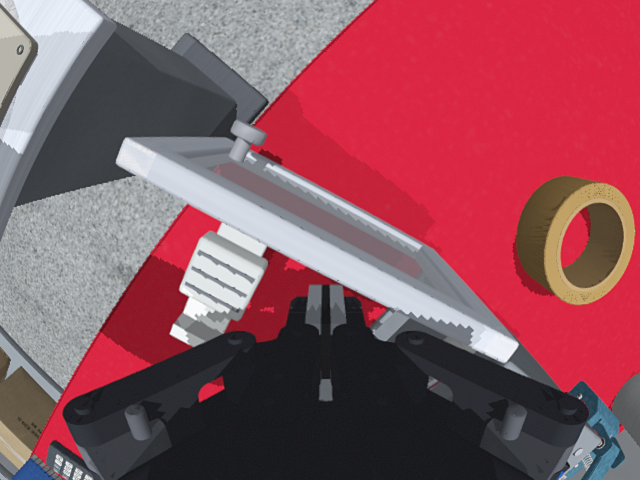

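The door is at about 1.35 rad. One more nudge will bring it square, then I'll back off and go up.

```bash
python3 -m creep '0.06 -0.08 0 0 0 0 1; 0.12 -0.16 0 0 0 0 1; 0.18 -0.23 0 0 0 0 1; 0.25 -0.31 0 0 0 0 1; 0.25 -0.31 0 0 0 0 1; 0.2 -0.2 0 0 0 0 1; 0.1 -0.05 0 0 0 0 1; 0.05 0.05 0 0 0 0 1'
```

```text
clock: 11.68
eef_pos: [420.3, 149.9, 95.4]
tool_rot: [3.141, -0.0, 0.745]
force: [0.6, -0.2, 0.1]
width: -0.0
```

```bash
python3 -m creep '0 0 -0.3 0 0 0 1; 0 0 -0.8 0 0 0 1; 0 0 -1.5 0 0 0 1; 0 0 -2.3 0 0 0 1; 0 0 -3.0 0 0 0 1; -1.0 0 -3.0 0 0 0 1; -2.0 0 -3.0 0 0 0 1; -3.0 0 -3.0 0 0 0 1; -3.0 0 -3.0 0 0 0 1; -3.0 0 -3.0 0 0 0 1'
python3 - <<'E'
from cell import ctrl
from h import *
s=ctrl.read_state();show(s)
for n in("scene","top"):
    d=ctrl.get_image(n); cv2.imwrite(f"pics/{n}13.png",d["img"][:,:,::-1])
E
```

```text
clock: 12.52
eef_pos: [330.4, 68.0, 215.6]
tool_rot: [-3.141, -0.001, 0.743]
force: [0.1, 1.3, 1.1]
width: 0.3
t 12.52 eef [330.4  68.  215.6] local [-228.5  -15.5  215.6] rot [-3.141e+00 -1.000e-03  7.430e-01] F [0.1 1.3 1.1] w 0.3 q [-0.63  0.15  0.39  2.27 -0.09  0.73  0.57]
```

View pics/scene13.png

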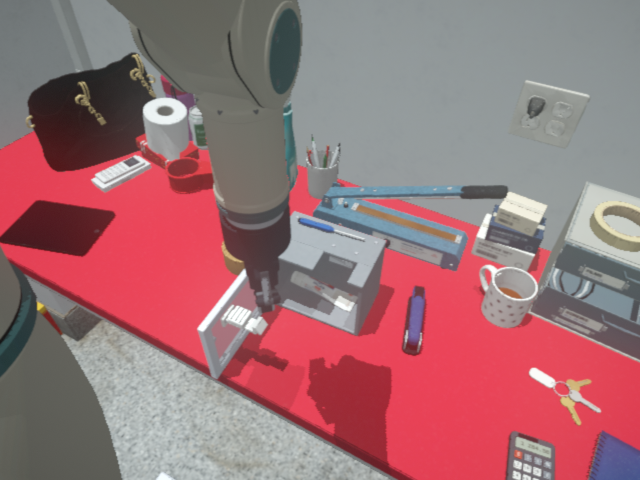

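View pics/top13.png

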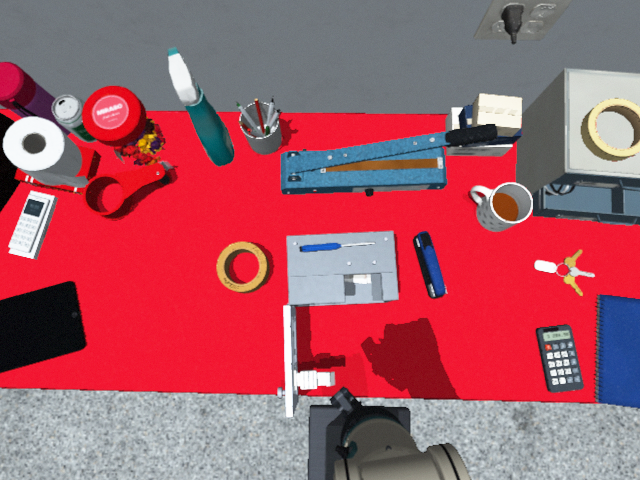

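The top view shows the door standing square: its top edge runs from (291,306) to (291,415), the hook is sprung up and the gripper is clear. I'll check the numbers before handing in.

```bash
python3 - <<'E'
from cell import ctrl
from h import *
t=ctrl.get_image("top")
a=atz(t,297,308,150);b=atz(t,297,414,150); la,lb=Lc(a),Lc(b); v=lb-la
print(la.round(0),lb.round(0),"len",np.linalg.norm(v).round(0),"theta",np.arctan2(-v[0],-v[1]).round(3))
for o,ref in (("stapler_mid",(429.5,265)),("roll_mid",(242.3,267)),("driver_mid",(330.2,246.4))):
    r=ctrl.cut_out("top",o)
    if r: p=r[0]["pixels"].nonzero();print(o,p[1].mean().round(1),p[0].mean().round(1),"was",ref)
s=ctrl.read_state();show(s);print(np.abs(s["qd"]).max())
cv2.imwrite("pics/t14.png",cv2.resize(t["img"][295:425,260:400,::-1],None,fx=4,fy=4))
E
```

```text
[-67.  81. 150.] [-240.   87.  150.] len 173.0 theta 1.607
stapler_mid 429.4 265.4 was (429.5, 265)
roll_mid 242.9 266.4 was (242.3, 267)
driver_mid 325.0 246.9 was (330.2, 246.4)
t 12.82 eef [332.7  69.9 215.2] local [-226.   -13.7  215.2] rot [ 3.141 -0.     0.747] F [0.2 0.6 0.1] w 0.2 q [-0.63  0.16  0.39  2.27 -0.09  0.73  0.57]
0.0057464006169455056
```

View pics/t14.png

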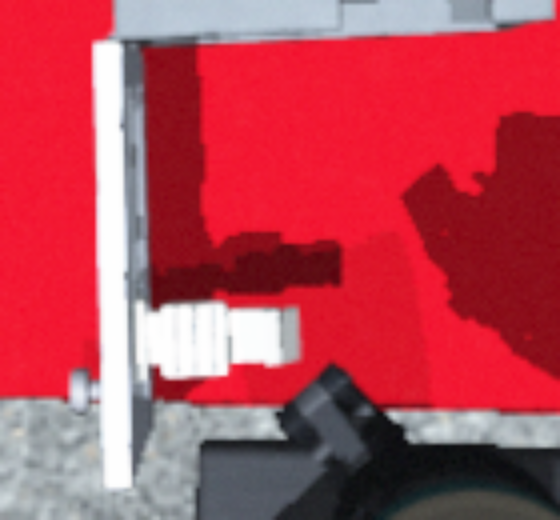

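```bash
python3 -c "
from cell import ctrl
print(ctrl.finish_job())"
```

```text
the job is handed in; nothing more can be done
None
```

The latch was pressed free, the locker door now stands about square to the locker, and the job is handed in. No verdict was reported.

**What I did:** I reached down through the cut-out with the fingers shut and pressed the hook. I held it down while drawing the door out to about 0.85 rad, then let the hook spring up. I moved hinge-side of the hook, pushed the inner face until the door was square, and withdrew upward.

**Last checks, before handing in at about 13 s:**
- **Door:** it measured about 1.5–1.6 rad in the top view. I saw it only in still pictures, so I did not measure its speed.
- **Hook:** it looked sprung up again in the top and scene views.
- **Robot:** the gripper stood about 100 mm above the locker with its fingers shut. The wrist force was about zero and the arm was at rest.
- **Objects:** the stapler and tape roll moved less than 1 px in the top view. The screwdriver's detected centre shifted 5 px (about 9 mm). I put that down to a partial detection, because the screwdriver looks unmoved in the picture.

**What disagreed or stayed unproven:**
- **Finger length:** the fingers met the pad about 39 mm short of the stated TCP (at TCP z ≈ 99 instead of 138). I found the contact by force and camera instead.
- **Latch angle:** I could not read the latch joint directly. I estimated about 0.37 rad, with the door still shut, from about 16 N and 6 mm of travel. The door then coming free agrees with that.

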